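# Check the three keynote buttons of a melodeon

## Robot

A 7-joint arm with a two-finger parallel gripper is mounted at the origin on the work surface. World frame = base frame: x ahead of the robot, y to its left, z up, the work surface at z = 0. Lengths are in m, angles in rad, forces in N, time in s.
With the tool pointing down it reaches from about 0.4 to 0.85 m from the base axis. Payload 10.4 kg.
Tool frame: the origin (TCP) lies between the finger pads; the fingertips stand ahead of it and the grasp point (between the pads) lies 5 mm behind it (manip.tip_extent is the z of the fingertips in the tool frame, in m); z points along the fingers, y is the line along which they close (so a half turn about z gives the same grasp; the last joint's range is limited). The gripper opens to 85 mm and grips with 20 to 120 N. Pads are 22 mm wide; open, the fingers measure 114 mm over their backs; the gripper's body (76 mm by 85 mm) begins 54 mm behind the grasp point. The pads swing forward as they close: fully open they stand 13 mm farther back than shut.
Start: joints at [-1.309, 0.332, -0.065, 1.46, 0.022, 1.35, -0.088], TCP at [0.176, 0.6, 0.245] pointing down, gripper open.
Joint ranges: [-2.6, 2.6], [-0.5, 2.12], [-1.47, 1.34], [0.16, 2.42], [-1.27, 4.41], [0.06, 2.06], [-2.6, 2.6]. Speed limits (rad/s): [2.22, 2.22, 2.79, 2.79, 3.14, 3.14, 3.14].

## Interface

Orientations are given as a unit quaternion [x, y, z, w].
In Python, from workcell import status, viewer, manip gives the robot as it stands.
- The arm moves only by the tool play_rows, never from a script. Its argument "plan" is one flat list of numbers, 7 for each row, row after row: the turn, a rotation vector about the tool's x, y, z in degrees, then the shift along the tool's x, y, z in m, then the opening, from 0 (shut) to 1 (fully open). In form: [ax, ay, az, dx, dy, dz, grip, ax, ay, az, dx, dy, dz, grip, ...]. A call has 1 to 20 rows; each row is the pose to reach, as a shift and turn from the pose commanded when the call began, along the tool's axes at that moment; what a row does not reach only later rows make up. A row lasts 1/8 s, in which the tool goes at most 62.5 mm and 10.7 degrees, less where a joint would pass 70% of its speed; a pose out of reach is approached as far as the arm can. A call with a gripper value outside its range is refused whole. The fingers move at their own pace and stop on an object; "squeeze" is the grip in N (left out, the last holds). Time passes only in rows, so rows that repeat a pose let the fingers close. It gives the time, the measured TCP pose, the force, the opening and the grip force at its end, in the units of the state.
- status.get_obs(): the state, without advancing time (a new reading comes with each control period).
- viewer.camera(name): name is "scene" or "side" or "wrist"; returns the picture (400x640x3 uint8, red, green, blue); there is no depth.
- viewer.camera_model(name): a dict with "fx", "fy", "cx", "cy" (pixels), "D" ([k1, k2, p1, p2, k3] as OpenCV has them; the pictures are not rectified), "R" (3x3) and "t" (3): a world point X has camera coordinates R X + t. Camera axes: x right, y down, z forward; pixel columns grow to the right and rows downward; lengths in m; the calibration is good to about 2 mm. A picture is of the moment at which its call begins: read the wrist's pose just before it. camera_model takes no time and is no camera call; for the wrist camera it gives the pose at the moment of the call.
- manip.hand_in(): hands the job in; it is judged then, once.
The state is a dict: "clock": time; "joint_pos": joint angles; "joint_velocities": joint speeds; "tau": joint torques, N m; "position": TCP position; "ee_rot": TCP orientation; "ft_force": force on the tool from outside, world axes, zero at the start; "torque": the same for the moment, N m; "grip_width": opening from 0.0 (shut) to 1.0 (fully open); "grasp_force": force on a finger pad.
Only numpy, scipy, OpenCV 4.12 (cv2) and the standard library are available. Lean on these libraries where they do the work, as an engineer would, in place of code of your own. Each camera call takes 0.05 s, during which the arm holds its last target. There are 200 camera calls.

## Task

Check the action of the melodeon's treble end on the bench by trying its three keynote buttons from low to high: counting from the end with the stop knobs, press the third button, then the sixth, then the ninth, lightly with the fingertips and well down so that its pallet lifts, letting each come back up before the next. Press no other button, don't shift or lift the treble end, leave the loose parts lying around it alone, and finish with the hand clear and all pallets shut.

Things in the scene. Friction and masses are not known exactly. Their poses are not given: they have to be found in the camera images.
- treble: treble end of a one-row ten-button melodeon: loose dark wood casing 165 x 290 mm, 1.3 kg, lying on felt feet, bellows side down. Origin: centre of its underside, on the bench; z up; y along the button row towards the stop knobs; x across, from buttons to pallets. Casing top 59 mm, fingerboard top 76 mm above the bench; nothing stands higher than the button tops at 98 mm
- row_middle (a point): middle of the row of ten equal pearl-grey buttons, half-way between the fifth and sixth, at the height of their tops. Buttons are 13.6 mm across, 24 mm apart, centres at x = -56 mm, y = +108 (first) to -108 mm (tenth) in the treble end's frame; each is on a lever whose other end carries a wooden pallet (x = 46 mm): pressing the button lifts the pallet
- stop_knobs (a point): middle of the four stop knobs, which stick out sideways 36 mm from one short end of the casing, 38 mm above the bench; the button nearest to this end is the first
- button3_top (a point): centre of the top face of the third button from the stop-knob end (98 mm above the bench at rest); it is pressed straight down
- button6_top (a point): centre of the top face of the sixth button from the stop-knob end (98 mm above the bench at rest); it is pressed straight down
- button9_top (a point): centre of the top face of the ninth button from the stop-knob end (98 mm above the bench at rest); it is pressed straight down
- lever1 (a joint): lever of the first button from the stop-knob end, rad: 0 at rest (pallet shut), 0.12 at the firm stop, button 6 mm down; sprung back to 0, 1.5 N starts it, 3.3 N holds it half-way and about 5 N fully down
- lever2 (a joint): lever of the second button from the stop-knob end, rad: 0 at rest (pallet shut), 0.12 at the firm stop, button 6 mm down; sprung back to 0, 1.5 N starts it, 3.3 N holds it half-way and about 5 N fully down
- lever3 (a joint): lever of the third button from the stop-knob end, rad: 0 at rest (pallet shut), 0.12 at the firm stop, button 6 mm down; sprung back to 0, 1.5 N starts it, 3.3 N holds it half-way and about 5 N fully down
- lever4 (a joint): lever of the fourth button from the stop-knob end, rad: 0 at rest (pallet shut), 0.12 at the firm stop, button 6 mm down; sprung back to 0, 1.5 N starts it, 3.3 N holds it half-way and about 5 N fully down
- lever5 (a joint): lever of the fifth button from the stop-knob end, rad: 0 at rest (pallet shut), 0.12 at the firm stop, button 6 mm down; sprung back to 0, 1.5 N starts it, 3.3 N holds it half-way and about 5 N fully down
- lever6 (a joint): lever of the sixth button from the stop-knob end, rad: 0 at rest (pallet shut), 0.12 at the firm stop, button 6 mm down; sprung back to 0, 1.5 N starts it, 3.3 N holds it half-way and about 5 N fully down
- lever7 (a joint): lever of the seventh button from the stop-knob end, rad: 0 at rest (pallet shut), 0.12 at the firm stop, button 6 mm down; sprung back to 0, 1.5 N starts it, 3.3 N holds it half-way and about 5 N fully down
- lever8 (a joint): lever of the eighth button from the stop-knob end, rad: 0 at rest (pallet shut), 0.12 at the firm stop, button 6 mm down; sprung back to 0, 1.5 N starts it, 3.3 N holds it half-way and about 5 N fully down
- lever9 (a joint): lever of the ninth button from the stop-knob end, rad: 0 at rest (pallet shut), 0.12 at the firm stop, button 6 mm down; sprung back to 0, 1.5 N starts it, 3.3 N holds it half-way and about 5 N fully down
- lever10 (a joint): lever of the tenth button from the stop-knob end, rad: 0 at rest (pallet shut), 0.12 at the firm stop, button 6 mm down; sprung back to 0, 1.5 N starts it, 3.3 N holds it half-way and about 5 N fully down
- corner_guard: loose red bellows corner guard, three plates 30 x 30 x 22 mm high, lying on the bench beside the treble end; origin under its centre
- coupler_slide: loose chrome bass coupler slide, flat bar 74 x 13 x 4 mm with an upturned tab 16 mm high at one end, lying on the bench; origin under its centre
- spare_button_a: loose spare pearl-grey treble button, 13.6 mm across, 9 mm high, lying on the bench; origin under its centre
- spare_button_b: second loose spare treble button, like the other

How it is judged:
On the way, in this order (a step that is already met when the one before it is completed fails the run):
1. the third button is pressed at least half-way down by the fingers, the other two being up (value of joint lever3 above 0.06 rad and contact force between the fingers and treble above 0.3 N and value of joint each of lever6, lever9 below 0.015 rad), for 0.1 s.
2. the third button has come back up (value of joint lever3 below 0.015 rad), for 0.1 s.
3. the sixth button is pressed at least half-way down by the fingers, the other two being up (value of joint lever6 above 0.06 rad and contact force between the fingers and treble above 0.3 N and value of joint each of lever3, lever9 below 0.015 rad), for 0.1 s.
4. the sixth button has come back up (value of joint lever6 below 0.015 rad), for 0.1 s.
5. the ninth button is pressed at least half-way down by the fingers, the other two being up (value of joint lever9 above 0.06 rad and contact force between the fingers and treble above 0.3 N and value of joint each of lever3, lever6 below 0.015 rad), for 0.1 s.
6. the ninth button has come back up (value of joint lever9 below 0.015 rad), for 0.1 s.
At the end, for the whole second after the job is handed in: all ten levers at rest (under 0.015 rad), the treble end flat and within 12 mm of where it lay, the four loose parts within 12 mm of where they lay (value of joint each of lever1, lever2, lever3, lever4, lever5, lever6, lever7, lever8, lever9, lever10 below 0.015 rad and not (distance of any of corner_guard, coupler_slide, spare_button_a, spare_button_b from where it was at the start of the episode above 0.012 m) and distance of treble from where it was at the start of the episode below 0.012 m and angle between treble's own z axis and vertical below 0.03 rad); the robot touches nothing.
It fails at once if a button other than the third, sixth and ninth is pressed more than a third down (0.04 rad) (value of joint any of lever1, lever2, lever4, lever5, lever7, lever8, lever10 above 0.04 rad).
It fails at once if the fingers press the treble end with more than 25 N (contact force between the fingers and treble above 25 N).
It fails at once if the treble end is shoved more than 12 mm, or lifted or tipped (distance of treble from where it was at the start of the episode above 0.012 m or height (world z) of treble above 0.006 m or angle between treble's own z axis and vertical above 0.04 rad).
It fails at once if a loose part is moved more than 12 mm or lifted (distance of any of corner_guard, coupler_slide, spare_button_a, spare_button_b from where it was at the start of the episode above 0.012 m).
It also fails if it takes over 48 s, if anything falls off the work surface, if the arm or the gripper's body presses on something with over 40 N, if the wrist force passes 120 N, or if a joint passes its speed limit or range.

## Working session

There is one attempt and no reset: what is moved stays moved. The work goes in short steps, Python scripts to look and compute and a tool call to move; the robot and the scene stay as the last step left them, time stands still between calls to the robot, and variables do not carry over. Pictures are saved under pics/ and viewed, at most 10 in all, crops included, and the job is handed in when it is done.

Besides the shell and the picture viewer there is one more tool, called after "Request:" by a JSON object that holds its "method" and its "body", one argument or row to a line. play_rows: Moves the arm, as the interface text tells. Its arguments: {"type":"object","properties":{"plan":{"type":"array","items":{"type":"number"}},"squeeze":{"type":"number"}},"required":["plan"]}

```bash
mkdir -p pics; ls; python3 - <<'E'
from workcell import status, viewer, manip
import cv2
print(status.get_obs(), manip.tip_extent)
for n in ("scene","side"):
    im=viewer.camera(n); cv2.imwrite(f"pics/{n}0.png",im[:,:,::-1])
    m=viewer.camera_model(n); print(n,m)
E
```

```text
pics
{'clock': 0.0, 'joint_pos': array([-1.30861271,  0.3328884 , -0.06470712,  1.46091858,  0.02157796,
        1.34988135, -0.0885101 ]), 'joint_velocities': array([ 0.00084799, -0.0002674 ,  0.0007272 , -0.0004286 ,  0.00116305,
       -0.00094305,  0.00080937]), 'tau': array([-5.94479006e-04, -6.25446081e+01,  4.86305309e-02, -3.91602695e+01,
        1.61307055e-02,  9.89294291e-03, -7.49626196e-06]), 'position': array([0.17549027, 0.59950146, 0.24451645]), 'ee_rot': array([ 1.41905001e-01,  9.89880033e-01, -6.96074006e-04, -7.98962104e-05]), 'ft_force': array([ 0.1138611 ,  0.52235561, -0.89005557]), 'torque': array([0.06042146, 0.03180212, 0.01864102]), 'grasp_force': 0.0, 'grip_width': 0.9987945644436877} 0.014
scene {'fx': 365.39072755509073, 'fy': 365.39072755509073, 'cx': 322.30688656279665, 'cy': 198.3521311455511, 'D': array([-0.05721056,  0.        ,  0.        ,  0.        ,  0.        ]), 'R': array([[-0.30245049,  0.95314673,  0.00591647],
       [ 0.80537254,  0.25886918, -0.53325586],
       [-0.50980267, -0.15651854, -0.84593332]]), 't': array([ 0.09558385, -0.40104848,  1.1342709 ])}
side {'fx': 373.6668361332638, 'fy': 373.6668361332638, 'cx': 312.3539206057726, 'cy': 201.5040637109986, 'D': array([-0.0162388,  0.       ,  0.       ,  0.       ,  0.       ]), 'R': array([[-0.9796161 , -0.20036495,  0.01435885],
       [-0.137398  ,  0.61618385, -0.77552515],
       [ 0.14654036, -0.7616898 , -0.63115336]]), 't': array([0.56760212, 0.0996581 , 0.92481382])}
```

View pics/scene0.png

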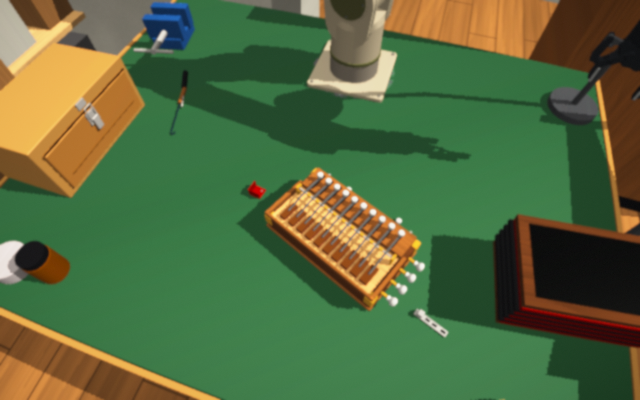

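View pics/side0.png

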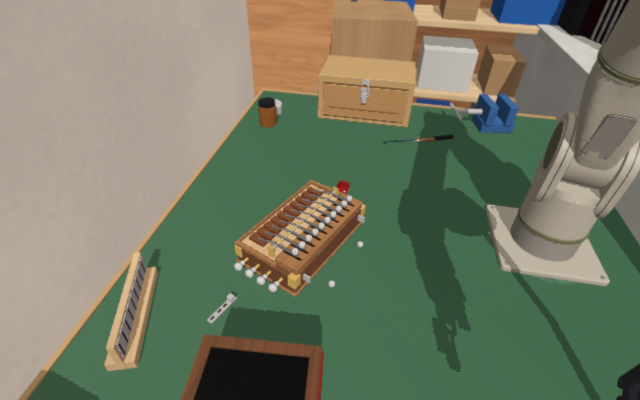

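The treble end lies centrally. In the scene view its buttons run from about (320,174) to (385,225), with knobs at about (392–420, 266–300). In the side view the buttons run from (350,198) to (290,255), with knobs at (240–275, 266–288). The spares lie on the robot side, the red guard at the far end, and the slide off the knob end. Next I'll find the blobs.

```bash
cat > h.py <<'E'
import numpy as np, cv2
from workcell import status, viewer, manip
def ray(n,px,z,m=None):
    m=m or viewer.camera_model(n)
    K=np.array([[m['fx'],0,m['cx']],[0,m['fy'],m['cy']],[0,0,1]])
    u=cv2.undistortPoints(np.array(px,float).reshape(-1,1,2),K,m['D'])[:,0]
    d=np.c_[u,np.ones(len(u))]@m['R']; c=-m['R'].T@m['t']
    return c+d*((z-c[2])/d[:,2])[:,None]
def proj(m,X):
    K=np.array([[m['fx'],0,m['cx']],[0,m['fy'],m['cy']],[0,0,1]])
    return cv2.projectPoints(np.array(X,float).reshape(-1,1,3),cv2.Rodrigues(m['R'])[0],m['t'],K,m['D'])[0][:,0]
def blobs(im,vmin,smax,amin=4,box=None):
    h=cv2.cvtColor(im,cv2.COLOR_RGB2HSV); k=((h[:,:,2]>=vmin)&(h[:,:,1]<=smax)).astype(np.uint8)
    n,l,s,c=cv2.connectedComponentsWithStats(k)
    return [(c[i],s[i,4]) for i in range(1,n) if s[i,4]>=amin and (box is None or box[0]<c[i][0]<box[2] and box[1]<c[i][1]<box[3])]
E
python3 - <<'E'
from h import *
for n,b in (("scene",(240,150,460,350)),("side",(200,160,380,330))):
    im=cv2.cvtColor(cv2.imread(f"pics/{n}0.png"),cv2.COLOR_BGR2RGB)
    for c,a in blobs(im,165,60,3,b): print(n,c.round(1),a,ray(n,[c],.098)[0].round(3)[:2],ray(n,[c],.038)[0].round(3)[:2])
    x0,y0,x1,y1=b
    cr=cv2.resize(cv2.imread(f"pics/{n}0.png")[y0:y1,x0:x1],None,fx=2.9,fy=2.9,interpolation=cv2.INTER_CUBIC); cv2.imwrite(f"pics/{n}0c.png",cr)
E
```

```text
scene [320.  174.4] 25 [0.483 0.047] [0.441 0.034]
scene [328.4 180.6] 29 [0.493 0.069] [0.452 0.058]
scene [336.9 186.4] 26 [0.502 0.091] [0.462 0.082]
scene [349.3 187.7] 12 [0.497 0.117] [0.457 0.111]
scene [304. 191.] 3 [0.535 0.028] [0.498 0.013]
scene [345.4 192.6] 29 [0.511 0.113] [0.473 0.105]
scene [354.3 199.1] 27 [0.521 0.135] [0.483 0.13 ]
scene [363.3 205.3] 28 [0.53  0.157] [0.493 0.153]
scene [329.3 210. ] 3 [0.563 0.093] [0.529 0.084]
scene [372.5 212.1] 27 [0.54  0.179] [0.504 0.177]
scene [381.7 218.7] 30 [0.55 0.2 ] [0.514 0.201]
scene [398.8 220. ] 33 [0.542 0.234] [0.506 0.238]
scene [391.5 225.6] 31 [0.559 0.222] [0.525 0.225]
scene [401.4 232.6] 30 [0.569 0.244] [0.535 0.249]
scene [410.7 231.3] 3 [0.56  0.262] [0.526 0.268]
scene [375.8 245. ] 4 [0.611 0.202] [0.581 0.203]
scene [419.7 265. ] 70 [0.626 0.291] [0.598 0.3  ]
scene [411.  276.2] 72 [0.653 0.279] [0.627 0.287]
scene [402.  287.9] 74 [0.68  0.267] [0.657 0.275]
scene [392.6 299.8] 77 [0.707 0.256] [0.686 0.262]
scene [431.8 322.6] 221 [0.726 0.33 ] [0.707 0.343]
side [333.8 191.4] 5 [0.52  0.038] [
[... 454 characters left out ...]
9 0.123]
side [308.4 237.5] 32 [0.547 0.206] [0.559 0.147]
side [277.7 242.3] 3 [0.606 0.234] [0.625 0.177]
side [301.5 244.2] 31 [0.557 0.229] [0.57  0.171]
side [360.  243.8] 23 [0.439 0.202] [0.439 0.142]
side [274.2 245.8] 6 [0.611 0.245] [0.63 0.19]
side [294.6 250.9] 34 [0.566 0.25 ] [0.581 0.195]
side [239.1 265.1] 58 [0.663 0.31 ] [0.687 0.261]
side [249.9 272.1] 56 [0.636 0.322] [0.658 0.275]
side [261.4 279.1] 62 [0.61  0.333] [0.629 0.288]
side [306.2 275.7] 12 [0.53  0.307] [0.54  0.259]
side [273.2 286.4] 66 [0.584 0.345] [0.6 0.3]
side [331.4 283.5] 31 [0.48  0.316] [0.485 0.268]
side [222.1 307.3] 123 [0.658 0.407] [0.682 0.37 ]
side [234.3 298.3] 3 [0.644 0.385] [0.667 0.345]
```

View pics/scene0c.png

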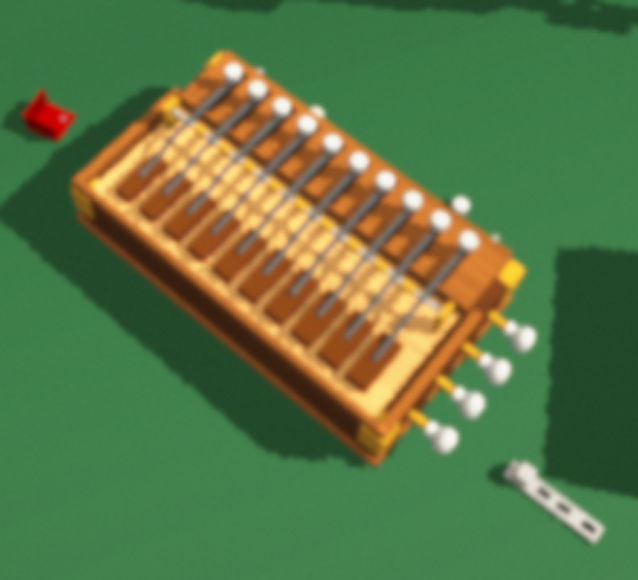

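The scene crop clearly shows ten buttons: first at about (401,233), tenth at about (320,174), with the knobs beyond the first. Both views agree to within about 5 mm. The middle of the row is near (0.524, 0.149), and the row direction (towards the knobs) is about 66.3°. I'll move over the row with tool x along it, gripper shut, and look with the wrist camera.

Request:
{"method": "play_rows", "body": {
  "plan": [0, 0, 97.4, -0.46, -0.334, 0, 0, 0, 0, 97.4, -0.46, -0.334, 0, 0, 0, 0, 97.4, -0.46, -0.334, 0, 0, 0, 0, 97.4, -0.46, -0.334, 0, 0, 0, 0, 97.4, -0.46, -0.334, 0, 0, 0, 0, 97.4, -0.46, -0.334, 0, 0, 0, 0, 97.4, -0.46, -0.334, 0, 0, 0, 0, 97.4, -0.46, -0.334, 0, 0, 0, 0, 97.4, -0.46, -0.334, 0, 0, 0, 0, 97.4, -0.46, -0.334, 0, 0, 0, 0, 97.4, -0.46, -0.334, 0, 0, 0, 0, 97.4, -0.46, -0.334, 0, 0, 0, 0, 97.4, -0.46, -0.334, 0, 0, 0, 0, 97.4, -0.46, -0.334, 0, 0, 0, 0, 97.4, -0.46, -0.334, 0, 0, 0, 0, 97.4, -0.46, -0.334, 0, 0]
}}

```text
clock: 2.1
position: [0.5232, 0.1502, 0.2453]
ee_rot: [0.837, 0.547, 0.0, -0.0]
ft_force: [-0.3, -0.4, 1.2]
grip_width: 0.001
grasp_force: 0.0
```

```bash
python3 - <<'E'
from h import *
from scipy.spatial.transform import Rotation as R
o=status.get_obs(); m=viewer.camera_model("wrist"); im=viewer.camera("wrist"); cv2.imwrite("pics/w1.png",im[:,:,::-1])
print(o['clock'],o['position'],R.from_quat(o['ee_rot']).as_matrix().round(4),o['joint_pos'].round(2),o['ft_force'],o['grip_width'])
for c,a in blobs(im,165,60,20): print(c.round(1),a,ray("wrist",[c],.098,m)[0].round(4)[:2])
E
```

```text
2.1 [0.52318813 0.15015723 0.24532941] [[ 4.021e-01  9.156e-01  0.000e+00]
 [ 9.156e-01 -4.021e-01  2.000e-04]
 [ 2.000e-04 -0.000e+00 -1.000e+00]] [-0.78  0.15  0.46  1.7  -0.07  1.3  -0.71] [-0.2721525  -0.44030431  1.17928051] 0.0009616934522306669
[390.7  15.1] 371 [0.6402 0.2656]
[422.5  15. ] 387 [0.6643 0.255 ]
[327.2  15.4] 351 [0.5918 0.2867]
[358.9  15.3] 356 [0.6159 0.2762]
[362.8  67.7] 82 [0.6049 0.2378]
[399.6  66.1] 71 [0.6348 0.226 ]
[441.4  67.2] 316 [0.6679 0.2103]
[387.4  66.2] 70 [0.625  0.2302]
[363.2  77.6] 218 [0.6024 0.2302]
[320.1  79.4] 190 [0.5669 0.2442]
[286.2  76.5] 97 [0.5403 0.2584]
[364.   90.4] 76 [0.5993 0.2199]
[396.9  88.8] 32 [0.6268 0.2094]
[320.1 107.5] 178 [0.5575 0.2225]
[370.4 104.4] 56 [0.6005 0.2064]
[445.9 104.8] 25 [0.6632 0.1784]
[338.5 107.6] 29 [0.5728 0.2156]
[355.4 108.2] 21 [0.5867 0.2089]
[371.1 111.4] 37 [0.599  0.2005]
[362.9 116.4] 61 [0.5905 0.1994]
[261.9 117.5] 115 [0.5046 0.236 ]
[441.8 136.8] 81 [0.6519 0.1522]
[320.2 133.9] 172 [0.548  0.2008]
[370.7 129.2] 27 [0.5931 0.1857]
[370.5 137.3] 32 [0.5903 0.1788]
[362.2 140.6]
[... 451 characters left out ...]
274.8 223.4] 96 [0.4684 0.1361]
[429.2 230.8] 37 [0.6132 0.0636]
[320.  226.5] 141 [0.5102 0.1141]
[364.6 226. ] 40 [0.5531 0.0959]
[380.2 236.1] 21 [0.5641 0.0784]
[363.7 238.3] 39 [0.5472 0.083 ]
[325.6 261.7] 424 [0.4992 0.0734]
[308.7 262.5] 386 [0.4819 0.0799]
[362.4 245.4] 31 [0.543  0.0758]
[415.3 274.5] 211 [0.5838 0.019 ]
[378.2 254.3] 30 [0.5548 0.0589]
[357.4 255. ] 28 [0.5339 0.0671]
[363.8 258.8] 21 [0.5386 0.06  ]
[287.8 265.6] 30 [0.4592 0.0855]
[363.7 264.5] 22 [0.536  0.0535]
[377.4 271.9] 21 [0.5465 0.0388]
[356.2 272.9] 28 [0.5246 0.0469]
[361.8 286.1] 39 [0.5243 0.0285]
[ 54.2 337.9] 4891 [0.1637 0.1094]
[ 15.3 392.4] 454 [0.0636 0.0601]
[149.4 387.4] 25 [ 0.2214 -0.0029]
```

View pics/w1.png

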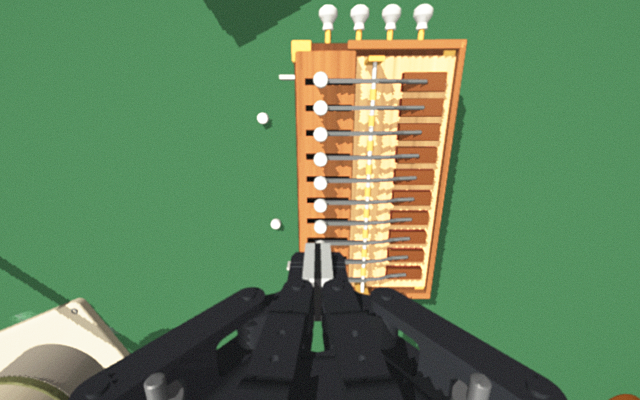

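The wrist view shows the row vertical at column 320: button 1 at (320,79), 3 at (320,134), 6 at (320,205), 7 at (320,226), with the shut fingertips at (318,243). Tool x is aligned with the row. Next I'll hover over button 3 with the tips about 17 mm above it, then look at how the neighbours line up.

Request:
{"method": "play_rows", "body": {
  "plan": [0, 0, 0, 0.0575, 0.0025, 0, 0, 0, 0, 0, 0.0575, 0.0025, 0.058, 0, 0, 0, 0, 0.0575, 0.0025, 0.1, 0, 0, 0, 0, 0.0575, 0.0025, 0.116, 0, 0, 0, 0, 0.0575, 0.0025, 0.116, 0, 0, 0, 0, 0.0575, 0.0025, 0.116, 0]
}}

```text
clock: 2.9
position: [0.5497, 0.202, 0.1313]
ee_rot: [0.837, 0.547, 0.001, 0.0]
ft_force: [-0.3, 0.1, 0.4]
grip_width: 0.001
grasp_force: 0.0
```

```bash
python3 - <<'E'
from h import *
o=status.get_obs(); m=viewer.camera_model("wrist"); im=viewer.camera("wrist"); s=viewer.camera("side"); ms=viewer.camera_model("side")
print(o['clock'],o['position'],o['ft_force'])
tip=o['position']+[0,0,-.014]
print("tip px",proj(m,tip),proj(ms,tip))
for c,a in blobs(im,165,60,80,(200,0,450,400)): print(c.round(1),a,ray("wrist",[c],.098,m)[0].round(4)[:2])
cv2.imwrite("pics/w2.png",np.hstack([im[:,150:500],cv2.resize(s[150:310,220:400],(450,400),interpolation=2)])[:,:,::-1])
E
```

```text
2.9 [0.54973793 0.20202844 0.13128194] [-0.26089938  0.06832705  0.44381818]
tip px [[317.56016141 258.48790219]] [[307.68012103 229.21257631]]
[372.4  63.2] 700 [0.6165 0.2841]
[418.2  62.9] 731 [0.638  0.2748]
[326.5  63.4] 676 [0.5949 0.2935]
[378.9 142.1] 200 [0.606  0.2452]
[267.9 146.4] 196 [0.5483 0.268 ]
[397.  153.5] 137 [0.6132 0.2351]
[315.6 169.4] 420 [0.5675 0.2453]
[239.  188.2] 194 [0.5219 0.2531]
[315.7 207.7] 390 [0.5581 0.2239]
[317.1 258. ] 969 [0.5453 0.1925]
[317.  334.2] 215 [0.5211 0.1375]
```

View pics/w2.png

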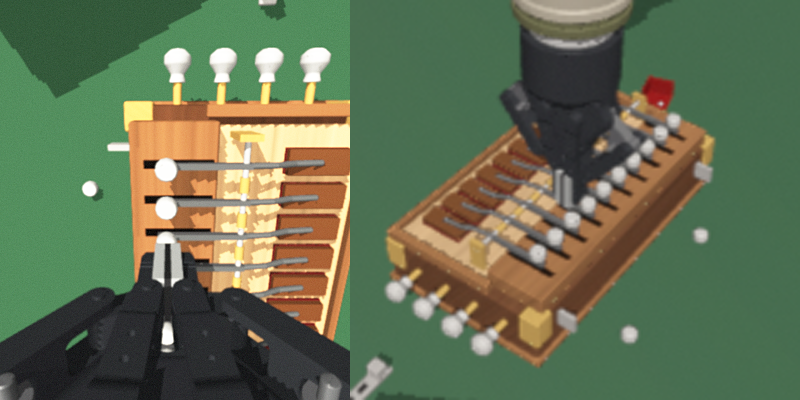

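The wrist view shows the tips centred on the row column, with button 2 at (316,208) and button 1 at (316,169) ahead. Extrapolating the row puts button 3 at (0.5483, 0.2013), so the tip is only 1 mm off. Descending in steps.

Request:
{"method": "play_rows", "body": {
  "plan": [0, 0, 0, -0.001, -0.001, 0.008, 0, 0, 0, 0, -0.001, -0.001, 0.015, 0, 0, 0, 0, -0.001, -0.001, 0.015, 0, 0, 0, 0, -0.001, -0.001, 0.015, 0]
}}

```text
clock: 3.5
position: [0.5474, 0.2012, 0.1143]
ee_rot: [0.837, 0.547, -0.0, -0.0]
ft_force: [-0.4, -0.4, 0.5]
grip_width: 0.001
grasp_force: 0.0
```

Request:
{"method": "play_rows", "body": {
  "plan": [0, 0, 0, 0, 0, 0.004, 0, 0, 0, 0, 0, 0, 0.0055, 0, 0, 0, 0, 0, 0, 0.007, 0, 0, 0, 0, 0, 0, 0.0075, 0, 0, 0, 0, 0, 0, 0.0075, 0, 0, 0, 0, 0, 0, 0.0075, 0]
}}

```text
clock: 4.25
position: [0.547, 0.2017, 0.107]
ee_rot: [0.837, 0.547, -0.0, -0.0]
ft_force: [-3.5, 1.0, 5.3]
grip_width: 0.003
grasp_force: 2.8
```

```bash
python3 - <<'E'
from h import *
im=viewer.camera("wrist"); s=viewer.camera("side"); c=viewer.camera("scene")
cv2.imwrite("pics/p3.png",np.hstack([cv2.resize(c[160:320,255:435],(450,400),interpolation=2),im[:,150:500]])[:,:,::-1])
E
```

```text
(no output)
```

View pics/p3.png

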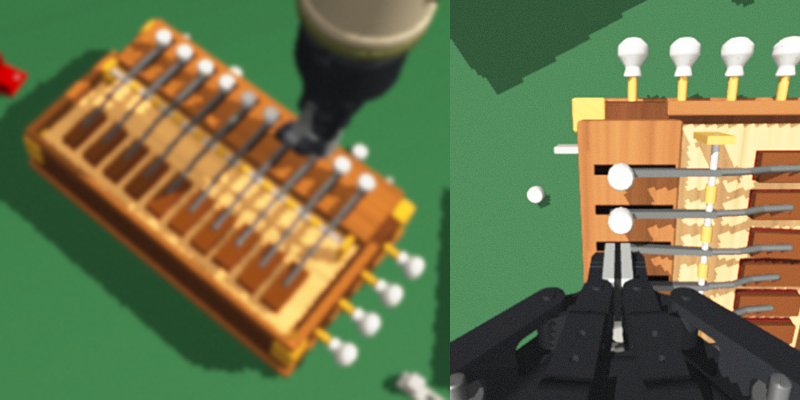

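Vertical force is about 5 N at 5 mm depth, so button 3 is nearly fully down. In the wrist view its pallet edge is raised and its neighbours are untouched. Now lift, move 72 mm along the row, and stop just above button 6.

Request:
{"method": "play_rows", "body": {
  "plan": [0, 0, 0, 0, 0, -0.008, 0, 0, 0, 0, 0, 0, -0.022, 0, 0, 0, 0, 0, 0, -0.022, 0, 0, 0, 0, 0, 0, -0.022, 0, 0, 0, 0, -0.04, 0, -0.022, 0, 0, 0, 0, -0.072, 0, -0.022, 0, 0, 0, 0, -0.072, 0, -0.022, 0, 0, 0, 0, -0.072, 0, -0.0075, 0, 0, 0, 0, -0.072, 0, -0.0075, 0, 0, 0, 0, -0.072, 0, -0.0075, 0]
}}

```text
clock: 5.65
position: [0.5183, 0.1358, 0.1139]
ee_rot: [0.837, 0.547, -0.0, 0.0]
ft_force: [0.8, 0.2, 0.1]
grip_width: 0.002
grasp_force: 0.0
```

```bash
python3 - <<'E'
from h import *
o=status.get_obs(); m=viewer.camera_model("wrist"); im=viewer.camera("wrist")
print(o['position'],o['ft_force'])
for c,a in blobs(im,165,60,150,(280,0,345,400)): print(c.round(1),a,ray("wrist",[c],.098,m)[0].round(4)[:2])
E
```

```text
[0.51830316 0.13579326 0.11386364] [0.80154154 0.21947024 0.0564892 ]
[320.2  14.8] 761 [0.5668 0.2441]
[320.1  74. ] 644 [0.5574 0.2225]
[320.1 126.9] 559 [0.548  0.2008]
[319.9 173.8] 509 [0.5386 0.1794]
[319.8 216.1] 476 [0.5293 0.158 ]
[308.8 262.5] 375 [0.5122 0.1345]
[325.9 262.8] 394 [0.5211 0.1304]
```

Button 6 works out at (0.5197, 0.1360), so a 1 mm correction across.

Request:
{"method": "play_rows", "body": {
  "plan": [0, 0, 0, 0, 0.001, 0.003, 0, 0, 0, 0, 0, 0.001, 0.005, 0, 0, 0, 0, 0, 0.001, 0.0065, 0, 0, 0, 0, 0, 0.001, 0.0075, 0, 0, 0, 0, 0, 0.001, 0.0075, 0, 0, 0, 0, 0, 0.001, 0.0075, 0]
}}

```text
clock: 6.45
position: [0.5191, 0.1353, 0.107]
ee_rot: [0.837, 0.547, 0.0, -0.0]
ft_force: [-3.0, 2.5, 6.0]
grip_width: 0.004
grasp_force: 2.7
```

Request:
{"method": "play_rows", "body": {
  "plan": [0, 0, 0, 0, 0, -0.008, 0, 0, 0, 0, 0, 0, -0.022, 0, 0, 0, 0, 0, 0, -0.022, 0, 0, 0, 0, 0, 0, -0.022, 0, 0, 0, 0, -0.04, 0, -0.022, 0, 0, 0, 0, -0.072, 0, -0.022, 0, 0, 0, 0, -0.072, 0, -0.022, 0, 0, 0, 0, -0.072, 0, -0.0075, 0, 0, 0, 0, -0.072, 0, -0.0075, 0, 0, 0, 0, -0.072, 0, -0.0075, 0]
}}

```text
clock: 7.7
position: [0.4903, 0.0695, 0.1139]
ee_rot: [0.837, 0.547, -0.0, -0.0]
ft_force: [0.9, -0.4, -0.2]
grip_width: -0.002
grasp_force: 0.0
```

```bash
python3 - <<'E'
from h import *
o=status.get_obs(); m=viewer.camera_model("wrist"); im=viewer.camera("wrist")
print(o['position'],o['ft_force'])
for c,a in blobs(im,165,60,150,(280,0,345,400)): print(c.round(1),a,ray("wrist",[c],.098,m)[0].round(4)[:2])
E
```

```text
[0.49028074 0.06948802 0.11391166] [ 0.91896734 -0.4497076  -0.20512376]
[318.   14.7] 757 [0.538  0.1781]
[318.2  74. ] 647 [0.5286 0.1566]
[318.2 126.9] 561 [0.5192 0.1348]
[318.2 173.7] 516 [0.5098 0.1135]
[318.2 216. ] 475 [0.5005 0.092 ]
[308.8 262.8] 377 [0.4841 0.0679]
[325.9 262.9] 387 [0.493  0.0639]
```

Button 9 works out at (0.4909, 0.0700), within 1 mm of the tip. Press.

Request:
{"method": "play_rows", "body": {
  "plan": [0, 0, 0, 0, 0, 0.003, 0, 0, 0, 0, 0, 0, 0.005, 0, 0, 0, 0, 0, 0, 0.0065, 0, 0, 0, 0, 0, 0, 0.0075, 0, 0, 0, 0, 0, 0, 0.0075, 0, 0, 0, 0, 0, 0, 0.0075, 0]
}}

```text
clock: 8.5
position: [0.4902, 0.0693, 0.1069]
ee_rot: [0.837, 0.547, 0.0, -0.0]
ft_force: [-3.0, 1.7, 5.3]
grip_width: 0.001
grasp_force: 2.7
```

Request:
{"method": "play_rows", "body": {
  "plan": [0, 0, 0, 0, 0, -0.008, 0, 0, 0, 0, 0, 0, -0.022, 0, 0, 0, 0, 0, 0, -0.07, 0, 0, 0, 0, 0, 0, -0.12, 0, 0, 0, 0, 0, 0, -0.12, 0, 0, 0, 0, 0, 0, -0.12, 0, 0, 0, 0, 0, 0, -0.12, 0]
}}

```text
clock: 9.38
position: [0.4897, 0.0687, 0.2258]
ee_rot: [0.837, 0.547, -0.001, -0.0]
ft_force: [-0.2, -0.4, -0.6]
grip_width: 0.004
grasp_force: 0.0
```

```bash
python3 - <<'E'
from h import *
o=status.get_obs(); print(o['position'],o['ft_force'])
c=viewer.camera("scene"); s=viewer.camera("side")
for n,im in (("scene",c),("side",s)):
    a0=cv2.cvtColor(cv2.imread(f"pics/{n}0.png"),cv2.COLOR_BGR2RGB); b=(330,150,460,350) if n=="scene" else (200,160,380,330)
    A=[p for p,a in blobs(a0,165,60,8,b)]; B=[p for p,a in blobs(im,165,60,8,b)]
    for p in A: q=min(B,key=lambda q:np.hypot(*(p-q))); print(n,p.round(1),(q-p).round(1))
E
```

```text
[0.48970662 0.06871593 0.22578584] [-0.18085237 -0.38352453 -0.58420111]
scene [336.9 186.4] [-0.1  0.1]
scene [349.3 187.7] [0. 0.]
scene [345.4 192.6] [0. 0.]
scene [354.3 199.1] [0. 0.]
scene [363.3 205.3] [0.1 0.1]
scene [372.5 212.1] [0. 0.]
scene [381.7 218.7] [0. 0.]
scene [398.8 220. ] [-0.1  0. ]
scene [391.5 225.6] [0. 0.]
scene [401.4 232.6] [-0.   0.1]
scene [419.7 265. ] [-0. -0.]
scene [411.  276.2] [0.1 0.1]
scene [402.  287.9] [-0. -0.]
scene [392.6 299.8] [-0.1  0. ]
scene [431.8 322.6] [-0.  -0.1]
side [349.1 197.8] [-0.1  0.1]
side [344.  202.8] [-0.1  0.1]
side [338.5 208. ] [0. 0.]
side [333.  213.6] [0. 0.]
side [361.  216.1] [-0.2 -0. ]
side [327.1 219.3] [0. 0.]
side [321.  225.1] [-0.1  0.1]
side [314.7 231.3] [0. 0.]
side [308.4 237.5] [0. 0.]
side [301.5 244.2] [0. 0.]
side [360.  243.8] [0. 0.]
side [294.6 250.9] [0. 0.]
side [239.1 265.1] [0. 0.]
side [249.9 272.1] [0. 0.]
side [261.4 279.1] [ 0. -0.]
side [306.2 275.7] [0.3 0.1]
side [273.2 286.4] [0. 0.]
side [331.4 283.5] [0. 0.]
side [222.1 307.3] [ 0.  -0.1]
```

Nothing has moved, and all the buttons are back up.

```bash
python3 -c "
from workcell import manip
print(manip.hand_in())"
```

```text
the job is handed in; nothing more can be done
None
```

I pressed buttons 3, 6 and 9 in order, each about 5 mm down at roughly 5–6 N, and all came back up; the before and after pictures show no movement of the treble end or of the loose parts compared (both spare buttons and the slide; the red guard was not compared), the hand finished clear, and the job is handed in, though hand-in returned no verdict.

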